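Put a meat-thermometer probe on its charging dock

TASK

Put the cordless meat-thermometer probe away on its charging dock: lay its steel stem in the V-groove of the wooden dock, tip towards the black housing, then slide it gently along the groove, into the housing and on past the stiff contact spring, until you feel the tip come up firmly against the charging contact at the end. The contact is delicate, so do not ram it; leave the probe seated there and everything else on the worktop undisturbed.

Things in the scene. Friction and masses are not known exactly. Their poses are not given: they have to be found in the camera images.
- probe: Meat probe, 192 mm long, 60 g: round steel stem, 8 mm in diameter, 150 mm long, tapered at the tip, and a flat black grip 42 mm long, 16 mm wide, 8 mm thick. Lies flat on the worktop at first. Origin on the stem's axis where stem and grip meet; x points along the stem to the tip, y across the grip's width. Centre of mass on the stem, about 67 mm from the origin.
- probe_tip (a point): The point of the stem, 150 mm from the probe's origin along its x.
- grip_end (a point): Middle of the flat end face (16 x 8 mm) of the grip, 42 mm behind the probe's origin; the place to push on.
- dock: Wooden charging dock, fixed, 172 mm long (x), 54 wide (y), 28 high; a black housing, 56 mm wide and 46 high, covers its last 64 mm. Origin on the worktop near its middle; x along the groove from the open tail (x = -90 mm) to the housing (mouth x = +18, back +83). A right-angled V-groove, 16 mm wide, 8 deep, runs along the middle of the top; a stem lying in it has its axis at z = 25.7 mm.
- groove_tail (a point): Point on the axis of a seated stem at the open tail face of the dock, 25.7 mm above the worktop. When the probe is home its whole grip still stands out beyond the tail, over bare worktop, with the grip's front 3 to 20 mm clear of the tail face.
- groove_mouth (a point): Point on the axis of a seated stem at the housing's mouth, 108 mm from groove_tail. The mouth is 18 mm wide, its roof 33 mm above the worktop: the stem enters lengthwise only. From about 10 to 20 mm inside, a hidden leaf spring comes to press the stem down into the groove: from there the probe slides only under a push of some 5 to 15 N, and stays where it is left.
- contact: Charging contact: a brass pin, 8 mm across, on the groove's axis, held in a brass bush in the housing's back; origin at the bush, 65 mm from the mouth. Set 22 to 39 mm inside the mouth, out of sight and not measured: the tip's stop, found by feel. The tip must bear on it with at least 2 N for 0.15 s, a distinct rise of the push above the sliding friction; over 10 N damages it.
- tumbler: Drinking glass, 80 mm across, 91 mm high, at the back; a bystander. Origin under its middle.
- garlic: Garlic bulb, 56 mm, at the back; a bystander. Origin under its middle.
- pepper_mill: Dark wooden pepper mill, 58 mm across, 150 mm high, at the back; a bystander. Origin under its middle.
- salt_shaker: Grey-topped salt shaker, 44 mm across, 90 mm high, beside the dock; a bystander. Origin under its middle.
- lemon_small: Lemon, 71 x 53 x 51 mm, beside the dock; a bystander. Origin under its middle.

How it is judged:
On the way, in this order (a step that is already met when the one before it is completed fails the run):
1. the probe lies lengthwise in the groove, tip towards the housing (x of probe_tip in the frame of dock above -0.04 m and y of probe_tip in the frame of dock between -0.003 and 0.003 m and y of probe in the frame of dock between -0.004 and 0.004 m and z of probe_tip in the frame of dock below 0.029 m and z of probe in the frame of dock below 0.03 m and angle between the x axis of probe and the x axis of dock, either way round below 0.07 rad), for 0.2 s.
2. the tip bears on the charging contact (contact force between probe and contact above 2 N), for 0.15 s.
At the end, for the whole second after the job is handed in: The probe lies at rest in the groove, along it within 0.05 rad, its tip in the housing and still touching the charging contact (at least 0.1 N between them) (contact force between probe and contact above 0.1 N and x of probe_tip in the frame of dock above 0.036 m and y of probe_tip in the frame of dock between -0.003 and 0.003 m and angle between the x axis of probe and the x axis of dock, either way round below 0.05 rad and linear speed of probe below 0.01 m/s).
It fails at once if the charging contact is pressed with more than 10 N (contact force between probe and contact above 10 N).
It fails at once if the probe is jammed against the dock with more than 50 N (contact force between probe and dock above 50 N).
It fails at once if the arm or gripper leans on the dock with more than 20 N (contact force between any of the arm, the fingers and dock above 20 N).
It fails at once if a bystander is pushed more than 25 mm or knocked over (distance of any of tumbler, garlic, pepper_mill, salt_shaker, lemon_small from where it was at the start of the episode above 0.025 m).
It also fails if it takes over 69 s, if anything falls off the work surface, if the arm or the gripper's body presses on something with over 40 N, if the wrist force passes 120 N, or if a joint passes its speed limit or range.

ROBOT

A 6-joint arm with a two-finger parallel gripper is mounted at the origin on the work surface; the furniture and walls round the work are solid. World frame = base frame: x ahead of the robot, y to its left, z up, the work surface at z = 0. Lengths are in m, angles in rad, forces in N, time in s.
With the tool pointing down it reaches from about 0.375 to 0.975 m from the base axis. Payload 3.8 kg.
Tool frame: the origin (TCP) lies midway between the tips of the shut fingers; the grasp point (between the pads) lies 19 mm behind it; z points along the fingers, y is the line along which they close (so a half turn about z gives the same grasp; the last joint's range is limited). The gripper opens to 85 mm and grips with 20 to 120 N. Pads are 22 mm wide; open, the fingers measure 114 mm over their backs; the gripper's body (76 mm by 85 mm) begins 54 mm behind the grasp point. The pads swing forward as they close: fully open they stand 13 mm farther back than shut.
Start: joints at [-1.308, 0.264, 1.604, -0, 1.274, -0.037], TCP at [0.199, -0.645, 0.194] pointing down, gripper open.
Joint ranges: [-2.63, 2.63], [-0.94, 2.18], [0.31, 2.57], [-1.31, 4.45], [0, 2.66], [-2.55, 2.55]. Speed limits (rad/s): [2.57, 2.57, 3.14, 3.14, 3.14, 3.14].

INTERFACE

Orientations are given as a rotation vector (axis times angle).
In Python, from workcell import bot gives the robot as it stands.
- The arm moves only by the tool step_arm, never from a script. Its argument "motion" is a list of rows, each a list of 5 numbers: the finger opening in cm, from 0 to 8.54, then the shift along the tool's x, y, z in cm, then the turn about the tool's z in degrees. In form: [[claw, dx, dy, dz, twist], ...]. A call has 1 to 20 rows; each row is the pose to reach, as a shift and turn from the pose commanded when the call began, along the tool's axes at that moment; what a row does not reach only later rows make up. A row lasts 1/10 s, in which the tool goes at most 50 mm and 8.59 degrees, less where a joint would pass 70% of its speed; a pose out of reach is approached as far as the arm can. A call with a gripper value outside its range is refused whole. The fingers move at their own pace and stop on an object; "force" is the grip in N (left out, the last holds). Time passes only in rows, so rows that repeat a pose let the fingers close. It gives the time, the measured TCP pose, the force, the opening and the grip force at its end, in the units of the state.
- bot.read_state(): the state, without advancing time (a new reading comes with each control period).
- bot.read_camera(name): name is "scene" or "top" or "wrist"; returns (picture, depth): 420x560x3 uint8, red, green, blue; 420x560 float32, m along the optical axis (not along the pixel's ray), 0 where there is no reading.
- bot.calibration(name): a dict with "mtx" (3x3 intrinsics, pixels), "origin" and "orientation" of the camera in the world; the wrist camera has in their place "T_tool_cam" (4x4, takes a point from camera to tool coordinates, whose origin is the TCP and whose axes are the flange's). Camera axes: x right, y up, looking along -z (the intrinsics and any distortion apply to the point x, -y, -z); pixel columns grow to the right and rows downward; lengths in m; the calibration is good to about 2 mm. A picture is of the moment at which its call begins: read the wrist's pose just before it. calibration takes no time and is no camera call.
- bot.finish_job(): hands the job in; it is judged then, once.
The state is a dict: "time": time; "q": joint angles; "joint_vel": joint speeds; "joint_torque": joint torques, N m; "tool_pos": TCP position; "tcp_rot": TCP orientation; "wrist_force": force on the tool from outside, world axes, zero at the start; "torque": the same for the moment, N m; "width": opening from 0.0 (shut) to 1.0 (fully open); "grip_force": force on a finger pad.
Only numpy, scipy, OpenCV 4.12 (cv2) and the standard library are available. Lean on these libraries where they do the work, as an engineer would, in place of code of your own. Each camera call takes 0.05 s, during which the arm holds its last target. There are 200 camera calls.

## Working session

There is one attempt and no reset: what is moved stays moved. The work goes in short steps, Python scripts to look and compute and a tool call to move; the robot and the scene stay as the last step left them, time stands still between calls to the robot, and variables do not carry over. Pictures are saved under pics/ and viewed, at most 10 in all, crops included, and the job is handed in when it is done.

Besides the shell and the picture viewer there is one more tool, called after ">>>" as name(argument=value, ...), one argument or row to a line, values as JSON. step_arm: Moves the arm, as the interface text tells. Its arguments: {"type":"object","properties":{"motion":{"type":"array","items":{"type":"array","items":{"type":"number"}}},"force":{"type":"number"}},"required":["motion"]}

```bash
mkdir -p pics; ls; cat > h.py <<'E'
import numpy as np, cv2
from scipy.spatial.transform import Rotation as R
from workcell import bot
def cam(name):
    s=bot.read_state(); c=bot.calibration(name); im,d=bot.read_camera(name)
    if 'T_tool_cam' in c:
        T=np.eye(4);T[:3,:3]=R.from_rotvec(s['tcp_rot']).as_matrix();T[:3,3]=s['tool_pos'];T=T@np.array(c['T_tool_cam'])
        Rm,o=T[:3,:3],T[:3,3]
    else:
        o=np.array(c['origin']);q=np.array(c['orientation']);Rm=q if q.shape==(3,3) else R.from_rotvec(q).as_matrix()
    return im,d,np.array(c['mtx']),Rm,o,c
def ray(px,K,Rm,o,z,c):
    px=np.atleast_2d(np.array(px,float))
    dist=np.array(c.get('dist',c.get('distortion',np.zeros(5))),float)
    u=cv2.undistortPoints(px.reshape(-1,1,2),K,dist).reshape(-1,2)
    dirs=np.c_[u[:,0],-u[:,1],-np.ones(len(u))]@Rm.T
    return o+dirs*((z-o[2])/dirs[:,2])[:,None]
def cloud(d,K,Rm,o,c):
    v,u=np.nonzero(d>0); z=d[v,u]
    p=np.c_[(u-K[0,2])/K[0,0]*z,-(v-K[1,2])/K[1,1]*z,-z]@Rm.T+o
    P=np.full(d.shape+(3,),np.nan);P[v,u]=p;return P
def save(n,im): cv2.imwrite('pics/'+n,im[:,:,::-1])
E
python3 - <<'E'
from h import *
for n in ['scene','top']:
    im,d,K,Rm,o,c=cam(n); save(n+'.png',im); print(n,c.keys(),o,K.round(1).tolist(),Rm.round(2).tolist())
print(bot.calibration('wrist'));print(bot.read_state())
E
```

```text
pics
scene dict_keys(['mtx', 'origin', 'orientation']) [-0.18685429  0.59106232  0.78697169] [[482.4, 0.0, 280.9], [0.0, 482.4, 215.0], [0.0, 0.0, 1.0]] [[-0.59, 0.51, -0.63], [-0.81, -0.36, 0.46], [0.01, 0.78, 0.63]]
top dict_keys(['mtx', 'origin', 'orientation']) [0.43985832 0.05791253 1.10197182] [[470.4, 0.0, 281.4], [0.0, 470.4, 210.2], [0.0, 0.0, 1.0]] [[-0.02, 0.99, -0.11], [-1.0, -0.02, 0.0], [-0.0, 0.11, 0.99]]
{'mtx': array([[351.36326185,   0.        , 278.9292719 ],
       [  0.        , 351.36326185, 207.23694781],
       [  0.        ,   0.        ,   1.        ]]), 'T_tool_cam': array([[-9.22507399e-05,  9.62742732e-01,  2.70418977e-01,
         6.78548772e-02],
       [ 9.99999259e-01, -2.39508536e-04,  1.19383549e-03,
         5.18042380e-04],
       [ 1.21412410e-03,  2.70418887e-01, -9.62741996e-01,
        -1.80260096e-01],
       [ 0.00000000e+00,  0.00000000e+00,  0.00000000e+00,
         1.00000000e+00]])}
{'time': 0.1, 'q': array([-1.30788800e+00,  2.64709414e-01,  1.60522796e+00,  1.74821376e-05,
        1.27373942e+00, -3.69237194e-02]), 'joint_vel': array([ 1.48743462e-03, -1.05613284e-04, -1.39423571e-03, -4.65956864e-05,
        6.43983453e-04,  1.55998704e-03]), 'joint_torque': array([-7.49885999e-05, -5.16706288e+01, -3.68591845e+01,  9.00656403e-06,
        6.35407152e-03, -1.75426504e-05]), 'tool_pos': array([ 0.19916306, -0.64416873,  0.19297045]), 'tcp_rot': array([-3.10430706e+00, -4.68895325e-01,  3.42815756e-04]), 'wrist_force': array([1.02064136, 0.3348717 , 0.54193044]), 'torque': array([ 0.00676848, -0.04445297, -0.04295772]), 'grip_force': 0.0, 'width': 0.999688802804191}
```

View pics/top.png

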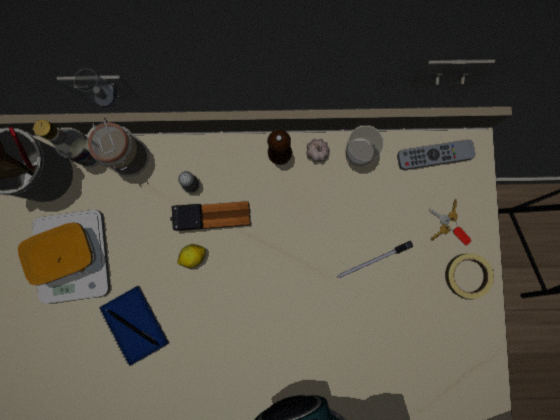

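View pics/scene.png

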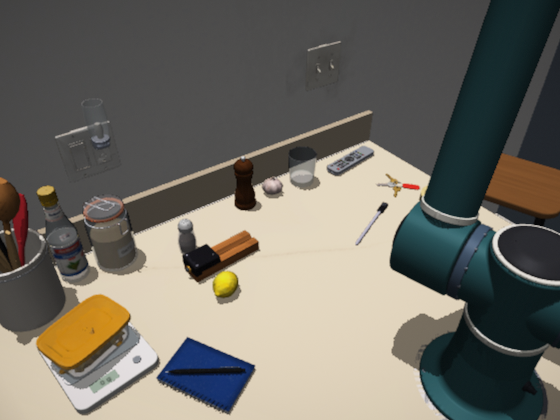

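Top view: the dock runs across the image, with the housing at (172–202, 217) and the tail at about (250, 214). The probe's tip is at (340, 276) and its grip end at (411, 244), so it already points roughly at the housing (image left = +y). Next I'll measure with masks.

```bash
python3 - <<'E'
from h import *
im,d,K,Rm,o,c=cam('top'); P=cloud(d,K,Rm,o,c)
hsv=cv2.cvtColor(im,cv2.COLOR_RGB2HSV)
# table check
print('table z',np.nanmedian(P[300:340,200:260,2]), P[260,300])
# wood
m=((hsv[...,0]<18)&(hsv[...,1]>130)&(hsv[...,2]>50)).astype(np.uint8);m[:, :195]=0;m[:,256:]=0;m[:195]=0;m[240:]=0
n,l,st,ce=cv2.connectedComponentsWithStats(m);print(st[1:][st[1:,4]>30])
ys,xs=np.nonzero(m); r=cv2.minAreaRect(np.c_[xs,ys].astype(np.float32));b=cv2.boxPoints(r);print('wood box',r)
print(ray(b,K,Rm,o,0.028,c).round(4))
print('dock z',np.nanmedian(P[210:225,210:240,2]), 'housing z',np.nanmedian(P[210:224,178:196,2]))
# probe dark grip
sub=np.zeros(d.shape,np.uint8); g=cv2.cvtColor(im,cv2.COLOR_RGB2GRAY); sub[225:290,325:420]=1
table=np.median(g[285:300,300:330]);print('table',table)
mg=((g<70)&(sub>0)).astype(np.uint8); ys,xs=np.nonzero(mg);r=cv2.minAreaRect(np.c_[xs,ys].astype(np.float32));b=cv2.boxPoints(r);print('grip',r,ray(b,K,Rm,o,.006,c).round(4))
bg=cv2.GaussianBlur(im,(0,0),15).astype(int)
ms=((np.abs(im.astype(int)-bg).sum(2)>45)&(sub>0)).astype(np.uint8)
ys,xs=np.nonzero(ms);pts=np.c_[xs,ys].astype(np.float32);r=cv2.minAreaRect(pts);print('probe',r);print(ray(cv2.boxPoints(r),K,Rm,o,.004,c).round(4))
big=cv2.resize(np.hstack([im[190:295,165:425]]),None,fx=3,fy=3,interpolation=cv2.INTER_CUBIC);save('crop.png',big)
s=bot.read_state();print(R.from_rotvec(s['tcp_rot']).as_matrix().round(3))
E
```

```text
table z 0.0008069991763504092 [ 0.44179612  0.01588021 -0.00163148]
[[ 201  202   49   26 1072]]
wood box ((225.1138153076172, 214.36550903320312), (23.003599166870117, 47.169837951660156), 85.2363510131836)
[[0.5715 0.2428 0.028 ]
 [0.5788 0.1347 0.028 ]
 [0.5259 0.1307 0.028 ]
 [0.5186 0.2384 0.028 ]]
dock z 0.027369674539836297 housing z 0.047080881076662306
table 125.0
grip ((403.15411376953125, 246.83905029296875), (6.951889514923096, 18.455612182617188), 65.55604553222656) [[ 0.4671 -0.2011  0.006 ]
 [ 0.4842 -0.241   0.006 ]
 [ 0.4694 -0.247   0.006 ]
 [ 0.4524 -0.2072  0.006 ]]
probe ((374.21551513671875, 259.3362121582031), (7.878386974334717, 82.32914733886719), 66.80140686035156)
[[ 0.413  -0.0639  0.004 ]
 [ 0.4851 -0.2424  0.004 ]
 [ 0.4682 -0.2489  0.004 ]
 [ 0.3963 -0.0706  0.004 ]]
[[ 0.955  0.295 -0.   ]
 [ 0.295 -0.955  0.002]
 [ 0.    -0.002 -1.   ]]
```

View pics/crop.png

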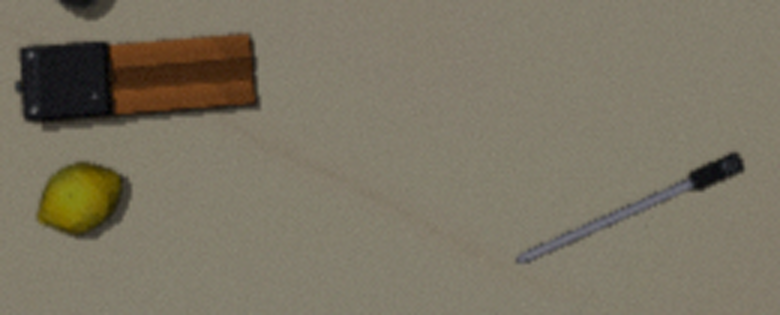

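Grip centre is about (0.468, −0.224) and the probe heading is 112°. The dock tail is about (0.552, 0.133) with a heading of 93.9°; its measured wood length, 108 mm, matches the spec. I'll go above the grip and look from there.

>>> step_arm(
  motion=[
    [4.0, 38.1, -32.3, 7, -95],
    [4.0, 38.1, -32.3, 7, -95],
    [4.0, 38.1, -32.3, 7, -95],
    [4.0, 38.1, -32.3, 7, -95],
    [4.0, 38.1, -32.3, 7, -95],
    [4.0, 38.1, -32.3, 7, -95],
    [4.0, 38.1, -32.3, 7, -95],
    [4.0, 38.1, -32.3, 7, -95],
    [4.0, 38.1, -32.3, 7, -95],
    [4.0, 38.1, -32.3, 7, -95],
    [4.0, 38.1, -32.3, 7, -95],
    [4.0, 38.1, -32.3, 7, -95],
    [4.0, 38.1, -32.3, 7, -95],
    [4.0, 38.1, -32.3, 7, -95],
    [4.0, 38.1, -32.3, 7, -95],
    [4.0, 38.1, -32.3, 7, -95],
  ],
  force=60,
)

```text
time: 1.75
tool_pos: [0.4676, -0.2247, 0.1243]
tcp_rot: [1.756, 2.605, -0.0]
wrist_force: [0.3, 0.4, 0.8]
width: 0.474
grip_force: 0.0
```

```bash
cat > probe.py <<'E'
from h import *
import sys
s=bot.read_state(); im,d,K,Rm,o,c=cam('wrist'); save(sys.argv[1],im)
g=cv2.cvtColor(im,cv2.COLOR_RGB2GRAY)
print(s['tool_pos'].round(4),R.from_rotvec(s['tcp_rot']).as_matrix().round(3).tolist(),s['wrist_force'].round(2),s['width'])
P=cloud(d,K,Rm,o,c); print('table',np.nanmedian(P[50:100,50:150,2]))
E
python3 probe.py w1.png
```

```text
[ 0.4676 -0.2247  0.1243] [[-0.375, 0.927, 0.0], [0.927, 0.375, -0.0], [-0.0, 0.0, -1.0]] [0.26 0.37 0.77] 0.4744678428133739
table 0.0006778890165374529
```

View pics/w1.png

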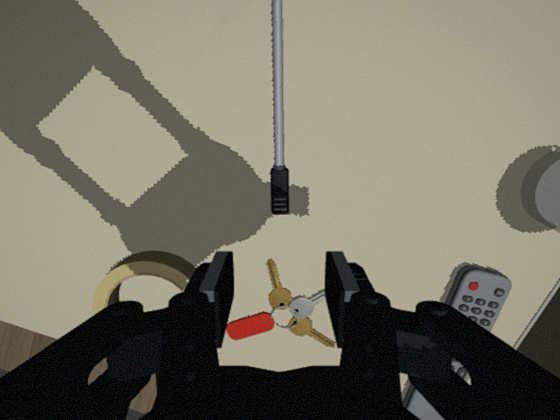

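The probe is centred between the fingers. The stem/grip joint is at (280, 168), the grip end at (281, 214), and the stem leaves the image at (277, 2).

```bash
python3 - <<'E'
from h import *
s=bot.read_state(); im,d,K,Rm,o,c=cam('wrist'); Rt=R.from_rotvec(s['tcp_rot']).as_matrix()
for p,z in [((280,168),.004),((281,214),.006),((277.5,5),.005),((279.5,140),.005)]:
    w=ray(p,K,Rm,o,z,c)[0]; print(p,w.round(4),'tool',(Rt.T@(w-s['tool_pos'])).round(4))
E
```

```text
(280, 168) [ 0.4607 -0.2068  0.004 ] tool [0.0191 0.0002 0.1203]
(281, 214) [ 0.4768 -0.2442  0.006 ] tool [-0.0216  0.0012  0.1183]
(277.5, 5) [ 0.4118 -0.0914  0.005 ] tool [ 0.1444 -0.0018  0.1193]
(279.5, 140) [ 0.4513 -0.1848  0.005 ] tool [ 0.043  -0.0002  0.1193]
```

>>> step_arm(
  motion=[
    [4.0, -0.1, 0.05, 4, -1],
    [4.0, -0.1, 0.05, 8, -1],
    [4.0, -0.1, 0.05, 10, -1],
    [4.0, -0.1, 0.05, 11.5, -1],
    [4.0, -0.1, 0.05, 12.1, -1],
    [4.0, -0.1, 0.05, 12.1, -1],
    [4.0, -0.1, 0.05, 12.1, -1],
    [1.0, -0.1, 0.05, 12.1, -1],
    [1.0, -0.1, 0.05, 12.1, -1],
    [1.0, -0.1, 0.05, 12.1, -1],
    [1.0, -0.1, 0.05, 12.1, -1],
    [1.0, -0.1, 0.05, 12.1, -1],
    [1.0, -0.1, 0.05, 12.1, -1],
    [1.0, -0.1, 0.05, 12.1, -1],
  ],
  force=60,
)

```text
time: 3.25
tool_pos: [0.4687, -0.2245, 0.0031]
tcp_rot: [-1.73, -2.622, 0.0]
wrist_force: [-0.1, 0.3, -0.3]
width: 0.112
grip_force: 0.0
```

```bash
python3 probe.py w2.png
```

```text
[ 0.4687 -0.2245  0.0031] [[-0.394, 0.919, -0.0], [0.919, 0.394, 0.0], [0.0, -0.0, -1.0]] [-0.13  0.34 -0.33] 0.11228667393334901
table 0.0006216609285531749
```

View pics/w2.png

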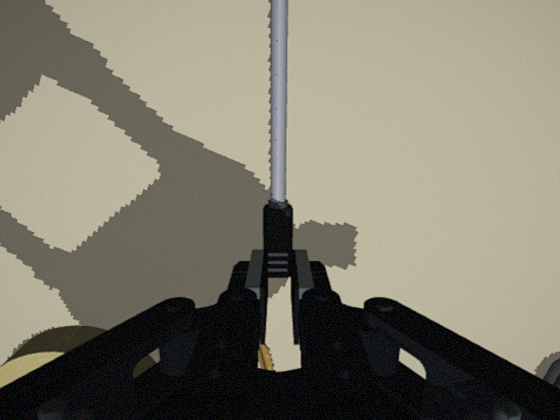

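```bash
python3 - <<'E'
from h import *
s=bot.read_state();c=bot.calibration('wrist');T=np.array(c['T_tool_cam']);K=c['mtx']
for p in [(0,0,0),(0.011,.005,0),(.011,.005,-.006),(.011,.008,0),(-.011,.005,0),(.011,.005,-.019)]:
    q=T[:3,:3].T@(np.array(p)-T[:3,3]);print(p,(K[0,0]*q[0]/-q[2]+K[0,2]).round(1),(K[1,1]*-q[1]/-q[2]+K[1,2]).round(1))
im,d,K,Rm,o,c=cam('wrist')
Rt=R.from_rotvec(s['tcp_rot']).as_matrix()
for p,z in [((278,203),.004),((278,274),.006),((264,240),.008),((292,240),.008),((278,5),.004)]:
    w=ray(p,K,Rm,o,z,c)[0]; print(p,w.round(4),'tool',(Rt.T@(w-s['tool_pos'])).round(4))
print(d[255:275,278].round(3), d[262,250:310].round(3))
E
```

```text
(0, 0, 0) 280.1 238.3
(0.011, 0.005, 0) 289.4 219.1
(0.011, 0.005, -0.006) 289.8 222.6
(0.011, 0.008, 0) 295.0 219.1
(-0.011, 0.005, 0) 289.1 257.0
(0.011, 0.005, -0.019) 290.6 230.9
(278, 203) [ 0.4598 -0.2064  0.004 ] tool [ 0.0202 -0.0011 -0.0008]
(278, 274) [ 0.4755 -0.2433  0.006 ] tool [-0.0199 -0.0012 -0.0028]
(264, 240) [ 0.4605 -0.2271  0.008 ] tool [ 0.0009 -0.0086 -0.0048]
(292, 240) [ 0.4742 -0.2212  0.008 ] tool [ 0.0009  0.0063 -0.0048]
(278, 5) [ 0.423  -0.1203  0.004 ] tool [ 0.1138 -0.0011 -0.0008]
[0.188 0.189 0.188 0.189 0.188 0.19  0.189 0.189 0.19  0.191 0.19  0.191
 0.192 0.19  0.191 0.192 0.191 0.192 0.191 0.192] [0.137 0.137 0.137 0.137 0.136 0.137 0.138 0.138 0.137 0.136 0.137 0.137
 0.138 0.136 0.136 0.136 0.141 0.154 0.189 0.19  0.19  0.19  0.189 0.19
 0.19  0.19  0.19  0.189 0.189 0.188 0.19  0.19  0.19  0.189 0.19  0.189
 0.189 0.19  0.189 0.191 0.153 0.139 0.137 0.137 0.137 0.136 0.138 0.137
 0.136 0.137 0.137 0.136 0.137 0.137 0.137 0.137 0.136 0.137 0.136 0.146]
```

```bash
python3 - <<'E'
from h import *
s=bot.read_state(); im,d,K,Rm,o,c=cam('wrist');P=cloud(d,K,Rm,o,c)
Rt=R.from_rotvec(s['tcp_rot']).as_matrix();Q=(P-s['tool_pos'])@Rt
np.set_printoptions(suppress=True)
for v,u in [(252,242),(252,312),(256,254),(256,304),(262,266),(262,291),(300,265),(300,297),(330,265),(330,297),(240,278),(240,258),(240,298),(247,254),(247,261)]: print(v,u,(Q[v,u]*1000).round(1),im[v,u])
f=Q[(Q[...,2]<-.012)&(Q[...,2]>-.05)];print((f.min(0)*1000).round(1),(f.max(0)*1000).round(1),len(f))
save('w2c.png',cv2.resize(np.clip(im[190:350,200:360].astype(int)*3,0,255).astype(np.uint8),None,fx=3.6,fy=3.6,interpolation=cv2.INTER_CUBIC))
E
```

```text
252 242 [ -9.1 -21.3   2.5] [104 101  89]
252 312 [-9.2 17.9  2.7] [110 106  96]
256 254 [ 10.6 -10.8 -48.3] [44 44 47]
256 304 [ 10.6   9.5 -48.2] [46 47 53]
262 266 [  9.4  -5.8 -51.4] [0 0 3]
262 291 [  9.    4.2 -50.7] [14 11 10]
300 265 [ -0.1  -5.8 -64.2] [0 0 0]
300 297 [  6.4   5.4 -75.2] [20 24 26]
330 265 [-10.7  -5.8 -67.3] [79 79 66]
330 297 [ -4.7   5.5 -75.9] [13 14 17]
240 278 [ 0.9 -1.1 -4.8] [ 8 11  6]
240 258 [ -1.9 -12.3   2.4] [108 107  92]
240 298 [-1.9  9.9  2.5] [106  99  87]
247 254 [ -6.1 -14.6   2.6] [109 107  93]
247 261 [ -6.1 -10.7   2.5] [109 106  91]
[ -87.1 -154.6  -50. ] [ 11.2 161.3 -12. ] 2132
```

View pics/w2c.png

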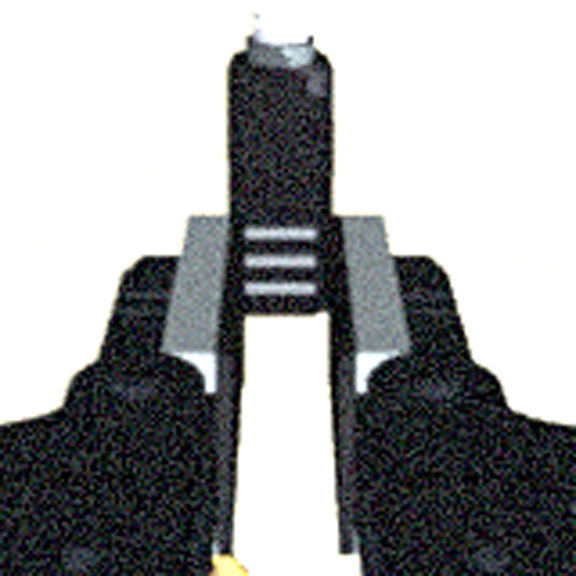

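>>> step_arm(
  motion=[
    [4.0, 0, 0, 0, 0],
    [4.0, 0, 0, 0, 0],
    [4.0, 0, 0, 0, 0],
    [4.0, 0, 0, 0, 0],
    [4.0, 0, 0, 0, 0],
  ],
)

```text
time: 3.9
tool_pos: [0.4688, -0.2245, 0.0032]
tcp_rot: [-1.73, -2.622, -0.0]
wrist_force: [0.4, 0.7, 0.1]
width: 0.468
grip_force: 0.0
```

```bash
cat > tips.py <<'E'
from h import *
s=bot.read_state(); im,d,K,Rm,o,c=cam('wrist');P=cloud(d,K,Rm,o,c)
Rt=R.from_rotvec(s['tcp_rot']).as_matrix();Q=(P-s['tool_pos'])@Rt
np.set_printoptions(suppress=True)
m=(Q[...,0]>.006)&(Q[...,0]<.014)&(np.abs(Q[...,1])<.04)&(Q[...,2]<-.012)&(Q[...,2]>-.09)
for sg in (1,-1):
    f=Q[m&(Q[...,1]*sg>0)]
    print(len(f),'z hi pct',(np.percentile(f[:,2],[0,50,90,99,100])*1000).round(1),'inner y',(np.abs(f[:,1]).min()*1000).round(1))
im,d,K,Rm,o,c=cam('scene');P=cloud(d,K,Rm,o,c);Q=(P-s['tool_pos'])@Rt
m=(np.abs(Q[...,0])<.02)&(np.abs(Q[...,1])<.05)&(P[...,2]>.015)&(P[...,2]<.12)
f=P[m];print('scene lowest',len(f),np.percentile(f[:,2],[0,1,5,25]).round(4) if len(f) else '')
save('s2.png',cv2.resize(im[150:330,280:480],None,fx=3.3,fy=3.3,interpolation=cv2.INTER_CUBIC))
E
python3 tips.py
```

```text
2494 z hi pct [-90.  -76.  -51.9 -43.2 -40.2] inner y 18.9
2406 z hi pct [-90.  -75.2 -51.4 -43.4 -38.7] inner y 20.6
scene lowest 482 [0.0376 0.0435 0.0488 0.0699]
```

View pics/s2.png

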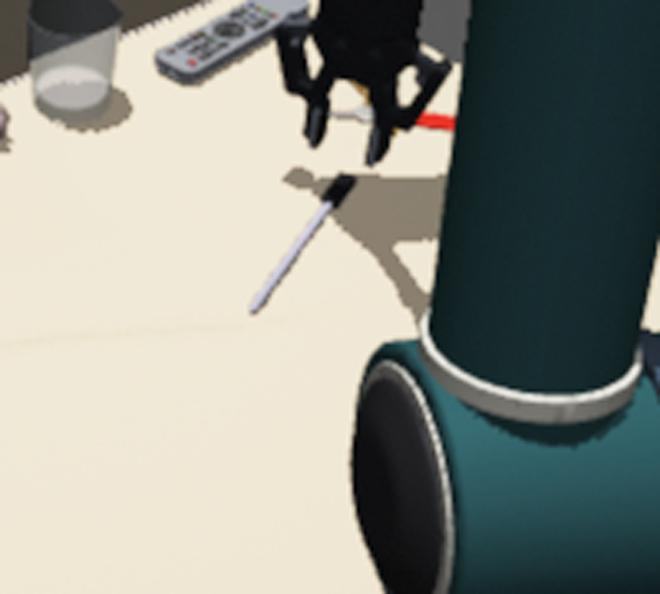

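The scene view shows the fingertips standing about 40 mm above the worktop while the reported TCP is at 3 mm. Both depth cameras agree, so the real tips sit about 40 mm behind the reported TCP. I'll go lower step by step, watching the force.

>>> step_arm(
  motion=[
    [4.0, 0, 0, 1.5, 0],
    [4.0, 0, 0, 2.5, 0],
    [4.0, 0, 0, 3.0, 0],
    [4.0, 0, 0, 3.3, 0],
    [4.0, 0, 0, 3.4, 0],
    [4.0, 0, 0, 3.4, 0],
    [4.0, 0, 0, 3.4, 0],
  ],
)

```text
time: 4.7
tool_pos: [0.4692, -0.2247, -0.0304]
tcp_rot: [1.73, 2.622, 0.0]
wrist_force: [-0.4, 0.3, -0.1]
width: 0.47
grip_force: 0.0
```

```bash
python3 tips.py
```

```text
3975 z hi pct [-90.  -59.1 -30.7 -29.9 -28.9] inner y 0.2
3902 z hi pct [-90.  -57.9 -30.8 -29.9 -29.1] inner y 0.2
scene lowest 793 [0.0156 0.0175 0.0239 0.0572]
```

>>> step_arm(
  motion=[
    [4.0, 0, 0, 0.2, 0],
    [4.0, 0, 0, 0.3, 0],
    [4.0, 0, 0, 0.4, 0],
    [4.0, 0, 0, 0.5, 0],
    [4.0, 0, 0, 0.5, 0],
  ],
)

```text
time: 5.3
tool_pos: [0.4686, -0.2244, -0.036]
tcp_rot: [-1.73, -2.622, 0.0]
wrist_force: [-0.9, -0.1, 0.1]
width: 0.471
grip_force: 0.0
```

```bash
python3 - <<'E'
from h import *
s=bot.read_state();Rt=R.from_rotvec(s['tcp_rot']).as_matrix()
im,d,K,Rm,o,c=cam('wrist');P=cloud(d,K,Rm,o,c);Q=(P-s['tool_pos'])@Rt
# pad front face vs world height; in columns of the pads
for x0,x1 in [(190,240),(320,370)]:
    m=(np.abs(Q[...,0]-.0105)<.002)&(P[...,2]>.003);m[:,:x0]=0;m[:,x1:]=0
    v,u=np.nonzero(m);print(len(v),v.max() if len(v) else '', np.percentile(P[m][:,2],[0,2,10,50]).round(4),Q[m].mean(0).round(4))
E
```

```text
2315 419 [0.0047 0.0092 0.0191 0.0531] [ 0.0106 -0.0189 -0.0903]
2252 419 [0.0052 0.0094 0.0192 0.0521] [ 0.0107  0.018  -0.089 ]
```

>>> step_arm(
  motion=[
    [3.0, 0, 0, 0, 0],
    [2.2, 0, 0, 0, 0],
    [2.2, 0, 0, 0, 0],
    [2.2, 0, 0, 0.1, 0],
    [2.2, 0, 0, 0.2, 0],
    [2.2, 0, 0, 0.2, 0],
  ],
)

```text
time: 5.95
tool_pos: [0.4689, -0.2246, -0.037]
tcp_rot: [-1.73, -2.622, 0.0]
wrist_force: [-2.8, 1.1, 7.6]
width: 0.259
grip_force: 3.5
```

The tips just touch the worktop here (7.6 N). I'll back off 1.5 mm and close.

>>> step_arm(
  motion=[
    [2.2, 0, 0, -0.15, 0],
    [2.2, 0, 0, -0.15, 0],
    [1.0, 0, 0, -0.15, 0],
    [1.0, 0, 0, -0.15, 0],
    [1.0, 0, 0, -0.15, 0],
    [1.0, 0, 0, -0.15, 0],
    [1.0, 0, 0, -0.15, 0],
    [1.0, 0, 0, -0.15, 0],
  ],
  force=60,
)

```text
time: 6.75
tool_pos: [0.469, -0.2246, -0.0361]
tcp_rot: [1.73, 2.622, 0.0]
wrist_force: [-0.7, 0.6, 5.6]
width: 0.16
grip_force: 60.1
```

>>> step_arm(
  motion=[
    [1.0, 0, 0, -1, 0],
    [1.0, 0, 0, -3, 0],
    [1.0, 0, 0, -6, 0],
    [1.0, 0, 0, -9, 0],
    [1.0, 0, 0, -9, 0],
    [1.0, 0, 0, -9, 0],
    [1.0, 0, 0, -9, 0],
  ],
)

```text
time: 7.45
tool_pos: [0.4676, -0.2239, 0.0525]
tcp_rot: [-1.729, -2.62, 0.0]
wrist_force: [0.7, -0.2, -0.1]
width: 0.161
grip_force: 59.4
```

```bash
python3 probe.py w3.png
```

```text
[ 0.4676 -0.2239  0.0525] [[-0.394, 0.919, -0.002], [0.919, 0.394, 0.001], [0.002, -0.001, -1.0]] [ 0.73 -0.2  -0.12] 0.16134224995158938
table 0.0006613277518977279
```

View pics/w3.png

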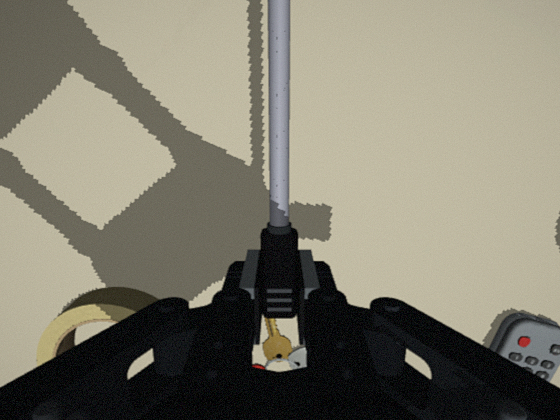

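The probe is held: stem along column 279, grip between the pads. Next I'll measure the stem line in the tool frame and refine the dock axis from the top camera.

```bash
cat > stem.py <<'E'
from h import *
np.set_printoptions(suppress=True)
s=bot.read_state(); im,d,K,Rm,o,c=cam('wrist');P=cloud(d,K,Rm,o,c)
Rt=R.from_rotvec(s['tcp_rot']).as_matrix();Q=(P-s['tool_pos'])@Rt
def stem():
    m=(Q[...,0]>.03)&(np.abs(Q[...,1])<.012)&(Q[...,2]<s_z)
    f=Q[m]; out=[]
    for a in np.arange(.03,.13,.02):
        g=f[(f[:,0]>=a)&(f[:,0]<a+.02)]
        if len(g)>10: out.append([g[:,0].mean(),(g[:,1].min()+g[:,1].max())/2,np.percentile(g[:,2],10)+.004])
    return np.array(out)
s_z=-.02
q=stem();print('stem tool mm\n',(q*1000).round(1))
py=np.polyfit(q[:,0],q[:,1],1);pz=np.polyfit(q[:,0],q[:,2],1)
print('yaw deg',np.degrees(py[0]).round(2),'y at 0',(py[1]*1e3).round(2),'pitch(z slope) deg',np.degrees(pz[0]).round(2),'z at 0',(pz[1]*1e3).round(2))
E
cat stem.py > /tmp/a.py; python3 stem.py; python3 - <<'E'
from h import *
im,d,K,Rm,o,c=cam('top')
hsv=cv2.cvtColor(im,cv2.COLOR_RGB2HSV)
up=cv2.resize(im,None,fx=4,fy=4,interpolation=cv2.INTER_CUBIC);
m=((hsv[...,0]<18)&(hsv[...,1]>130)&(hsv[...,2]>50)).astype(np.uint8);m[:, :202]=0;m[:,256:]=0;m[:195]=0;m[240:]=0
# per-column edges: outer edges; groove dark band centre
g=hsv[...,2].astype(float);L=[];
for u in range(204,248):
    v=np.nonzero(m[:,u])[0]; L.append((u,v.min()-.5,v.max()+.5))
L=np.array(L)
for j in (1,2):
    k=np.polyfit(L[:,0],L[:,j],1);w=ray([(u,np.polyval(k,u)) for u in (203,248)],K,Rm,o,.028,c)
    print(w.round(4),np.degrees(np.arctan2(*(w[0]-w[1])[[1,0]])).round(2))
print(np.nonzero(m.sum(0)>10)[0][[0,-1]])
for u in (210,220,230,240): print(u,g[200:230,u].astype(int))
E
```

```text
stem tool mm
 [[ 40.1  -0.8 -40.7]
 [ 60.3  -1.  -40.8]
 [ 80.2  -0.9 -40.8]
 [ 97.5  -0.9 -40.9]]
yaw deg -0.06 y at 0 -0.82 pitch(z slope) deg -0.1 z at 0 -40.68
[[0.5721 0.2375 0.028 ]
 [0.5787 0.1339 0.028 ]] 93.68
[[0.5188 0.2374 0.028 ]
 [0.5252 0.1344 0.028 ]] 93.55
[203 248]
210 [145 143 141 137 122 124 122 121 116 115 114 106  70  66  67  74  66  75
  74  95 121 123 120 120 112 109  98  58  57  78]
220 [145 140 134 114 122 123 121 111 113 111 106  76  66  63  74  74  72  75
  93 122 125 121 117 115 111 113 101  53  75 101]
230 [142 136 126 125 124 121 112 112 111 110  87  70  74  71  73  73  77  94
 119 124 120 115 113 109 111  94  47  71 102 138]
240 [145 129 112 108 109 100  98 101 100  87  70  68  70  69  73  71  79  93
 109 106 102 101 101 106  98  45  67  98 140 144]
```

>>> step_arm(
  motion=[
    [1.0, 3, 2.7, 0, 3],
    [1.0, 6, 5.4, 0, 6],
    [1.0, 9, 8.1, 0, 9],
    [1.0, 12, 10.8, 0, 12],
    [1.0, 15, 13.5, 0, 14.5],
    [1.0, 18, 16.2, 0, 17],
    [1.0, 20, 18, 0, 19],
    [1.0, 21, 18.9, 0, 19.6],
    [1.0, 21, 18.9, 0, 19.6],
    [1.0, 21, 18.9, 0, 19.6],
    [1.0, 21, 18.9, 0, 19.6],
  ],
)

```text
time: 8.7
tool_pos: [0.5591, 0.0421, 0.053]
tcp_rot: [-2.151, -2.289, 0.002]
wrist_force: [0.0, -0.1, -1.4]
width: 0.16
grip_force: 59.4
```

```bash
python3 stem.py;python3 probe.py w4.png
```

```text
stem tool mm
 [[ 40.2  -0.7 -40.8]
 [ 60.3  -0.8 -40.8]
 [ 80.3  -0.7 -40.7]
 [ 97.3  -0.7 -40.7]]
yaw deg 0.05 y at 0 -0.79 pitch(z slope) deg 0.11 z at 0 -40.91
[0.5593 0.0419 0.0532] [[-0.061, 0.998, -0.001], [0.998, 0.061, -0.0], [-0.0, -0.001, -1.0]] [-0.07  0.43 -0.52] 0.16148688031292563
table 0.0007011531400001186
```

View pics/w4.png

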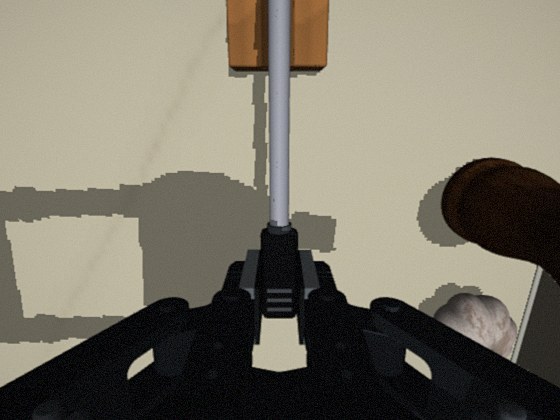

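The dock tail's top edge is at row 66, spanning columns 229–328, and the stem sits at column 279. I'll measure the tail's centre and heading from here.

```bash
cat > dock.py <<'E'
from h import *
s=bot.read_state(); im,d,K,Rm,o,c=cam('wrist');Rt=R.from_rotvec(s['tcp_rot']).as_matrix()
hsv=cv2.cvtColor(im,cv2.COLOR_RGB2HSV);m=(hsv[...,0]<18)&(hsv[...,1]>120)&(hsv[...,2]>90)
L=[]
for v in range(2,62):
    u=np.nonzero(m[v])[0]
    if len(u)>20: L.append((v,u.min()-.5,u.max()+.5))
L=np.array(L);print(L[[0,-1]])
T=lambda px:(ray(px,K,Rm,o,.028,c)-s['tool_pos'])@Rt
E=[]
for j in (1,2):
    k=np.polyfit(L[:,0],L[:,j],1);E.append(T([(np.polyval(k,v),v) for v in (5,60)]))
C=(E[0]+E[1])/2;print('edges',[e.round(4).tolist() for e in E]);print('centre tool',C.round(4),'yaw deg',[np.degrees(np.arctan2(e[0,1]-e[1,1],e[0,0]-e[1,0])).round(2) for e in E+[C]])
col=m[:,235:262].mean(1);print('tail row',np.nonzero(col>.5)[0].max(),T([(250,np.nonzero(col>.5)[0].max())])[0].round(4),T([(310,np.nonzero(m[:,295:322].mean(1)>.5)[0].max())])[0].round(4), s['wrist_force'].round(2))
E
python3 dock.py
```

```text
[[  2.  225.5 327.5]
 [ 61.  228.5 325.5]]
edges [[[0.1203, -0.0282, 0.0254], [0.0935, -0.0281, 0.0254]], [[0.1202, 0.0249, 0.0254], [0.0935, 0.0249, 0.0254]]]
centre tool [[ 0.1203 -0.0016  0.0254]
 [ 0.0935 -0.0016  0.0254]] yaw deg [np.float64(-0.22), np.float64(-0.06), np.float64(-0.14)]
tail row 65 [ 0.091  -0.0163  0.0254] [0.091  0.0164 0.0254] [ 0.8  -0.45 -0.25]
```

>>> step_arm(
  motion=[
    [1.0, 0, -0.08, 1.5, -0.1],
    [1.0, 0, -0.08, 3, -0.1],
    [1.0, 0, -0.08, 4.5, -0.1],
    [1.0, 0, -0.08, 5.5, -0.1],
    [1.0, 0, -0.08, 6.2, -0.1],
    [1.0, 0, -0.08, 6.5, -0.1],
    [1.0, 0, -0.08, 6.6, -0.1],
    [1.0, 0, -0.08, 6.7, -0.1],
    [1.0, 0, -0.08, 6.7, -0.1],
    [1.0, 0, -0.08, 6.7, -0.1],
  ],
)

```text
time: 9.85
tool_pos: [0.5596, 0.043, -0.0128]
tcp_rot: [2.148, 2.291, 0.001]
wrist_force: [-0.2, -0.1, -0.6]
width: 0.164
grip_force: 59.4
```

```bash
python3 stem.py; python3 -c "
from h import *
s=bot.read_state();print(s['tool_pos'],s['wrist_force'],s['torque'])"
```

```text
stem tool mm
 [[ 40.1  -0.7 -40.7]
 [ 60.3  -0.9 -40.8]
 [ 82.6   0.  -40.6]
 [ 97.6  -0.  -40. ]]
yaw deg 0.86 y at 0 -1.43 pitch(z slope) deg 0.66 z at 0 -41.36
[ 0.55955258  0.04292333 -0.01277709] [-0.20942088  0.00733092 -0.74006349] [-0.06506603 -0.01537649 -0.03886913]
```

>>> step_arm(
  motion=[
    [1.0, 0, 0, 0.05, 0],
    [1.0, 0, 0, 0.1, 0],
    [1.0, 0, 0, 0.15, 0],
    [1.0, 0, 0, 0.15, 0],
    [1.0, 0, 0, 0.15, 0],
  ],
)

```text
time: 10.4
tool_pos: [0.5591, 0.0429, -0.0148]
tcp_rot: [-2.149, -2.292, -0.0]
wrist_force: [-1.1, 0.6, 0.4]
width: 0.16
grip_force: 59.5
```

```bash
cat > st.py <<'E'
from h import *
s=bot.read_state();Rt=R.from_rotvec(s['tcp_rot']).as_matrix();print(s['tool_pos'].round(4),s['wrist_force'].round(2),'tool f',(Rt.T@s['wrist_force']).round(2),s['torque'].round(3),s['width'])
E
python3 st.py
```

```text
[ 0.5591  0.0429 -0.0148] [-1.13  0.61  0.42] tool f [ 0.68 -1.09 -0.42] [0.04  0.091 0.051] 0.16019088261308517
```

>>> step_arm(
  motion=[
    [1.0, 0, 0, 0.05, 0],
    [1.0, 0, 0, 0.1, 0],
    [1.0, 0, 0, 0.1, 0],
    [1.0, 0, 0, 0.1, 0],
  ],
)

```text
time: 10.8
tool_pos: [0.5592, 0.0429, -0.0157]
tcp_rot: [2.149, 2.292, 0.0]
wrist_force: [-0.3, 0.2, 1.4]
width: 0.161
grip_force: 59.6
```

```bash
python3 st.py;python3 - <<'E'
from h import *
s=bot.read_state();im,d,K,Rm,o,c=cam('wrist');g=cv2.cvtColor(im,cv2.COLOR_RGB2GRAY);hsv=cv2.cvtColor(im,cv2.COLOR_RGB2HSV)
# brightness row profile across dock at several rows: stem = low saturation bright
for v in (5,30,60,100,140,180):
    r=hsv[v,255:305];u=np.nonzero((r[:,1]<60)&(r[:,2]>60))[0]+255
    print(v,u.min() if len(u) else '',u.max() if len(u) else '',g[v,250:310:3])
save('w5.png',im)
E
```

```text
[ 0.5592  0.0429 -0.0157] [-0.34  0.22  1.42] tool f [ 0.24 -0.32 -1.42] [0.117 0.11  0.044] 0.1605261071895938
5 267 289 [104  76  75  81  80  80  87 120 137 149 151 140 125  80  67  69  69  67
  93  98]
30 268 289 [104  81  76  80  84  79  87 119 140 152 152 144 125  78  70  70  73  57
  99  97]
60 255 304 [ 98 101 102  97  98 102  85 120 143 154 157 145 125  77 100  97  96  98
 100  96]
100 255 304 [174 179 180 179 143  99  76 123 144 155 158 149 130 150 182 179 180 182
 177 181]
140 255 304 [182 184 181 180 102 100  87 120 147 156 160 153 127 155 182 180 176 181
 179 181]
180 255 304 [180 179 179 180 143 101  93 122 147 160 165 147 124 160 180 177 178 182
 179 179]
```

View pics/w5.png

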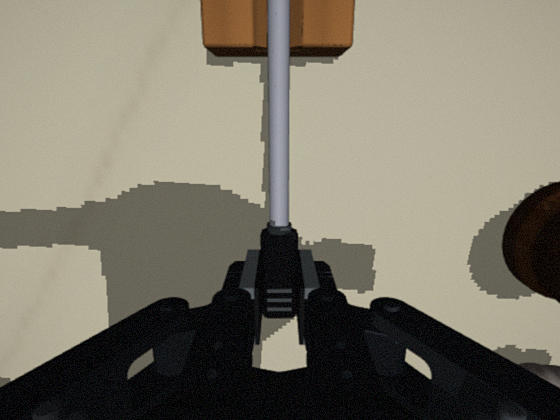

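Groove and stem are both centred at about column 278 and there's a light vertical contact, so the stem is lying in the V. Now I'll slide.

>>> step_arm(
  motion=[
    [1.0, 0, 0, 0.04, 0],
    [1.0, 0, 0, 0.04, 0],
    [1.0, 0.2, 0, 0.04, 0],
    [1.0, 0.5, 0, 0.04, 0],
    [1.0, 0.8, 0, 0.04, 0],
    [1.0, 1.1, 0, 0.04, 0],
    [1.0, 1.4, 0, 0.04, 0],
    [1.0, 1.7, 0, 0.04, 0],
    [1.0, 2.0, 0, 0.04, 0],
    [1.0, 2.3, 0, 0.04, 0],
    [1.0, 2.3, 0, 0.04, 0],
    [1.0, 2.3, 0, 0.04, 0],
  ],
)

```text
time: 12.05
tool_pos: [0.5575, 0.0665, -0.0162]
tcp_rot: [-2.149, -2.291, -0.001]
wrist_force: [-2.7, 0.2, 2.9]
width: 0.164
grip_force: 59.8
```

```bash
python3 st.py
```

```text
[ 0.5575  0.0665 -0.0162] [-2.75  0.15  2.92] tool f [ 0.33 -2.73 -2.92] [0.285 0.344 0.161] 0.16416418926205484
```

>>> step_arm(
  motion=[
    [1.0, 0, -0.03, 0, 0],
    [1.0, 0.15, -0.04, 0, 0],
    [1.0, 0.3, -0.04, 0, 0],
    [1.0, 0.45, -0.04, 0, 0],
    [1.0, 0.6, -0.04, 0, 0],
    [1.0, 0.75, -0.04, 0, 0],
    [1.0, 0.9, -0.04, 0, 0],
    [1.0, 1.05, -0.04, 0, 0],
    [1.0, 1.2, -0.04, 0, 0],
    [1.0, 1.2, -0.04, 0, 0],
  ],
)

```text
time: 13.05
tool_pos: [0.5566, 0.0781, -0.0161]
tcp_rot: [-2.149, -2.292, -0.001]
wrist_force: [-0.4, -3.9, 4.1]
width: 0.163
grip_force: 60.0
```

```bash
python3 st.py
```

```text
[ 0.5566  0.0781 -0.0161] [-0.37 -3.86  4.08] tool f [-3.83 -0.62 -4.08] [-0.276  0.136  0.   ] 0.1631423899650417
```

>>> step_arm(
  motion=[
    [1.0, 0.1, 0, 0, 0],
    [1.0, 0.2, 0, 0, 0],
    [1.0, 0.3, 0, 0, 0],
    [1.0, 0.4, 0, 0, 0],
  ],
)

```text
time: 13.45
tool_pos: [0.5565, 0.0802, -0.0158]
tcp_rot: [2.146, 2.291, -0.003]
wrist_force: [-1.6, -11.9, 7.5]
width: 0.162
grip_force: 60.3
```

>>> step_arm(
  motion=[
    [1.0, 0.1, 0, 0, 0],
    [1.0, 0.2, 0, 0, 0],
    [1.0, 0.3, 0, 0, 0],
    [1.0, 0.4, 0, 0, 0],
  ],
)

```text
time: 13.85
tool_pos: [0.5564, 0.0832, -0.0156]
tcp_rot: [2.145, 2.291, -0.004]
wrist_force: [-1.8, -14.7, 8.3]
width: 0.163
grip_force: 60.5
```

```bash
python3 st.py
```

```text
[ 0.5564  0.0832 -0.0156] [ -1.77 -14.74   8.34] tool f [-14.63  -2.74  -8.28] [-2.378  0.174  0.044] 0.1627590134774856
```

>>> step_arm(
  motion=[
    [1.0, 0.05, 0, 0, 0],
    [1.0, 0.1, 0, 0, 0],
    [1.0, 0.15, 0, 0, 0],
    [1.0, 0.2, 0, 0, 0],
  ],
)

```text
time: 14.25
tool_pos: [0.5563, 0.0845, -0.0155]
tcp_rot: [2.144, 2.291, -0.005]
wrist_force: [-1.1, -15.2, 9.5]
width: 0.161
grip_force: 60.6
```

>>> step_arm(
  motion=[
    [1.0, 0.05, 0, 0, 0],
    [1.0, 0.1, 0, 0, 0],
    [1.0, 0.15, 0, 0, 0],
    [1.0, 0.2, 0, 0, 0],
  ],
)

```text
time: 14.65
tool_pos: [0.5562, 0.0865, -0.0154]
tcp_rot: [2.144, 2.291, -0.005]
wrist_force: [-1.0, -16.0, 9.9]
width: 0.162
grip_force: 60.7
```

```bash
python3 st.py; python3 stem.py; python3 - <<'E'
from h import *
s=bot.read_state();im,d,K,Rm,o,c=cam('wrist');g=cv2.cvtColor(im,cv2.COLOR_RGB2GRAY);print('grip front (row where stem->dark)',g[200:250,279])
E
```

```text
[ 0.5562  0.0865 -0.0154] [ -1.03 -15.97   9.86] tool f [-15.91  -2.07  -9.79] [-2.537  0.251  0.123] 0.16204082862884317
stem tool mm
 [[ 42.8   0.1 -41.6]
 [ 60.3  -0.  -41.6]
 [ 80.3  -0.  -41.9]
 [ 97.2  -0.  -42.2]]
yaw deg -0.09 y at 0 0.13 pitch(z slope) deg -0.58 z at 0 -41.1
grip front (row where stem->dark) [176 179 175 177 176 177 180 173 177 175 173 172 179 178 176 175 177 177
 174 178 178 175 177 176 178 175 166 131  42  39  45  45  49  39  45  28
  26   3  19  22  14   6  15  19   2  27   0  15  13  14]
```

>>> step_arm(
  motion=[
    [1.0, 0.05, 0, 0, 0],
    [1.0, 0.1, 0, 0, 0],
    [1.0, 0.15, 0, 0, 0],
    [1.0, 0.2, 0, 0, 0],
  ],
)

```text
time: 15.15
tool_pos: [0.5561, 0.0886, -0.0153]
tcp_rot: [2.145, 2.291, -0.005]
wrist_force: [-1.2, -15.9, 9.9]
width: 0.161
grip_force: 60.7
```

>>> step_arm(
  motion=[
    [1.0, 0.05, 0, 0, 0],
    [1.0, 0.1, 0, 0, 0],
    [1.0, 0.15, 0, 0, 0],
  ],
)

```text
time: 15.45
tool_pos: [0.556, 0.0901, -0.0153]
tcp_rot: [2.145, 2.291, -0.005]
wrist_force: [-2.2, -16.4, 10.7]
width: 0.158
grip_force: 60.8
```

>>> step_arm(
  motion=[
    [1.0, 0.03, 0, 0, 0],
    [1.0, 0.06, 0, 0, 0],
    [1.0, 0.09, 0, 0, 0],
  ],
)

```text
time: 15.75
tool_pos: [0.5559, 0.091, -0.0152]
tcp_rot: [2.145, 2.291, -0.005]
wrist_force: [-1.9, -16.3, 11.3]
width: 0.158
grip_force: 60.8
```

>>> step_arm(
  motion=[
    [1.0, 0.03, 0, -0.04, 0],
    [1.0, 0.06, 0, -0.08, 0],
    [1.0, 0.09, 0, -0.08, 0],
  ],
)

```text
time: 16.05
tool_pos: [0.5556, 0.0928, -0.0149]
tcp_rot: [2.146, 2.291, -0.003]
wrist_force: [-0.8, -13.8, 7.9]
width: 0.156
grip_force: 60.4
```

>>> step_arm(
  motion=[
    [1.0, 0.03, 0, 0, 0],
    [1.0, 0.06, 0, 0, 0],
    [1.0, 0.09, 0, 0, 0],
  ],
)

```text
time: 16.35
tool_pos: [0.5556, 0.0936, -0.0149]
tcp_rot: [2.146, 2.291, -0.004]
wrist_force: [-0.2, -12.6, 8.9]
width: 0.159
grip_force: 60.4
```

>>> step_arm(
  motion=[
    [1.0, 0.03, 0, 0, 0],
    [1.0, 0.06, 0, 0, 0],
    [1.0, 0.09, 0, 0, 0],
  ],
)

```text
time: 16.65
tool_pos: [0.5555, 0.0945, -0.0149]
tcp_rot: [2.146, 2.291, -0.004]
wrist_force: [0.3, -12.7, 8.3]
width: 0.161
grip_force: 60.4
```

>>> step_arm(
  motion=[
    [1.0, 0.03, 0, 0, 0],
    [1.0, 0.06, 0, 0, 0],
    [1.0, 0.09, 0, 0, 0],
  ],
)

```text
time: 16.95
tool_pos: [0.5555, 0.0954, -0.0149]
tcp_rot: [2.146, 2.291, -0.004]
wrist_force: [-1.1, -12.9, 7.6]
width: 0.161
grip_force: 60.4
```

>>> step_arm(
  motion=[
    [1.0, 0.03, 0, 0, 0],
    [1.0, 0.06, 0, 0, 0],
    [1.0, 0.09, 0, 0, 0],
  ],
)

```text
time: 17.25
tool_pos: [0.5554, 0.0963, -0.0149]
tcp_rot: [2.146, 2.291, -0.004]
wrist_force: [-1.5, -13.3, 9.2]
width: 0.162
grip_force: 60.4
```

>>> step_arm(
  motion=[
    [1.0, 0.03, 0, 0, 0],
    [1.0, 0.06, 0, 0, 0],
    [1.0, 0.09, 0, 0, 0],
  ],
)

```text
time: 17.55
tool_pos: [0.5554, 0.0972, -0.0148]
tcp_rot: [2.146, 2.291, -0.004]
wrist_force: [-2.1, -12.9, 8.2]
width: 0.163
grip_force: 60.4
```

>>> step_arm(
  motion=[
    [1.0, 0.03, 0, 0, 0],
    [1.0, 0.06, 0, 0, 0],
    [1.0, 0.09, 0, 0, 0],
  ],
)

```text
time: 17.85
tool_pos: [0.5553, 0.098, -0.0148]
tcp_rot: [2.146, 2.291, -0.004]
wrist_force: [-2.0, -12.2, 8.0]
width: 0.167
grip_force: 60.5
```

>>> step_arm(
  motion=[
    [1.0, 0.03, 0, 0, 0],
    [1.0, 0.06, 0, 0, 0],
    [1.0, 0.09, 0, 0, 0],
  ],
)

```text
time: 18.15
tool_pos: [0.5552, 0.0989, -0.0148]
tcp_rot: [2.146, 2.291, -0.004]
wrist_force: [-0.9, -12.1, 9.0]
width: 0.163
grip_force: 60.5
```

>>> step_arm(
  motion=[
    [1.0, 0.03, 0, 0, 0],
    [1.0, 0.06, 0, 0, 0],
    [1.0, 0.09, 0, 0, 0],
  ],
)

```text
time: 18.45
tool_pos: [0.5552, 0.0997, -0.0148]
tcp_rot: [2.146, 2.291, -0.004]
wrist_force: [-1.1, -12.1, 7.8]
width: 0.163
grip_force: 60.5
```

>>> step_arm(
  motion=[
    [1.0, 0.03, 0, 0, 0],
    [1.0, 0.06, 0, 0, 0],
    [1.0, 0.09, 0, 0, 0],
  ],
)

```text
time: 18.75
tool_pos: [0.5551, 0.1, -0.0148]
tcp_rot: [2.145, 2.291, -0.005]
wrist_force: [-0.6, -16.4, 8.7]
width: 0.163
grip_force: 60.5
```

There's a distinct rise (12.4 → 16.4 N) and the advance has stalled: that's the contact. I'll hold here.

>>> step_arm(
  motion=[
    [1.0, 0, 0, 0, 0],
    [1.0, 0, 0, 0, 0],
    [1.0, 0, 0, 0, 0],
  ],
)

```text
time: 19.05
tool_pos: [0.5551, 0.1, -0.0148]
tcp_rot: [2.145, 2.291, -0.005]
wrist_force: [-0.9, -15.1, 9.4]
width: 0.163
grip_force: 60.5
```

>>> step_arm(
  motion=[
    [1.0, 0.02, 0, 0, 0],
    [1.0, 0.03, 0, 0, 0],
    [1.0, 0.03, 0, 0, 0],
    [1.0, 0.03, 0, 0, 0],
  ],
)

```text
time: 19.45
tool_pos: [0.5551, 0.1, -0.0148]
tcp_rot: [2.145, 2.291, -0.006]
wrist_force: [-0.9, -16.1, 8.9]
width: 0.162
grip_force: 60.5
```

```bash
python3 st.py; python3 stem.py; python3 - <<'E'
from h import *
for i in range(3):
    s=bot.read_state(); im,d,K,Rm,o,c=cam('wrist'); print(s['wrist_force'].round(2))
hsv=cv2.cvtColor(im,cv2.COLOR_RGB2HSV);m=(hsv[...,0]<18)&(hsv[...,1]>120)&(hsv[...,2]>60)
col=m[:200,225:260].mean(1);r=np.nonzero(col>.5)[0].max();Rt=R.from_rotvec(s['tcp_rot']).as_matrix()
g=cv2.cvtColor(im,cv2.COLOR_RGB2GRAY);f=200+np.nonzero(g[200:250,279]<100)[0][0]
print('tail x',((ray((240,r),K,Rm,o,.028,c)-s['tool_pos'])@Rt)[0].round(4),'grip front',f,((ray((279,f),K,Rm,o,.0297,c)-s['tool_pos'])@Rt)[0].round(4))
E
```

```text
[ 0.5551  0.1    -0.0148] [ -0.92 -16.09   8.91] tool f [-16.04  -1.98  -8.83] [-2.703  0.139  0.062] 0.1623140399071818
stem tool mm
 [[ 40.8  -0.  -41. ]
 [ 60.3  -0.  -41.1]
 [ 80.3  -0.  -41.3]
 [ 97.3   0.  -41.5]]
yaw deg 0.0 y at 0 -0.01 pitch(z slope) deg -0.55 z at 0 -40.55
[  0.06 -16.13   9.29]
[ -0.61 -16.3   10.07]
[ -1.79 -16.13   8.89]
tail x [ 0.0329 -0.0162 -0.043 ] grip front 227 [ 0.0215 -0.0005 -0.0446]
```

About 3.8 N on the contact held for over 0.5 s, and the grip front is 11 mm clear of the tail (expected 3–20). I'll release, then check.

>>> step_arm(
  motion=[
    [1.8, 0, 0, 0, 0],
    [2.4, 0, 0, 0, 0],
    [3.0, 0, 0, 0, 0],
    [3.0, 0, 0, 0, 0],
    [3.0, 0, 0, 0, 0],
    [3.0, 0, 0, 0, 0],
  ],
)

```text
time: 20.25
tool_pos: [0.5547, 0.1037, -0.0156]
tcp_rot: [-2.149, -2.292, 0.0]
wrist_force: [0.5, 1.1, -0.2]
width: 0.353
grip_force: 0.0
```

```bash
python3 st.py; python3 stem.py; cat > gap.py <<'E'
from h import *
s=bot.read_state(); im,d,K,Rm,o,c=cam('wrist')
hsv=cv2.cvtColor(im,cv2.COLOR_RGB2HSV);m=(hsv[...,0]<18)&(hsv[...,1]>120)&(hsv[...,2]>60)
col=m[:,225:260].mean(1);r=np.nonzero(col[:230]>.5)[0].max();Rt=R.from_rotvec(s['tcp_rot']).as_matrix()
g=cv2.cvtColor(im,cv2.COLOR_RGB2GRAY);f=200+np.nonzero(g[200:280,279]<100)[0][0]
a=((ray((240,r),K,Rm,o,.028,c)-s['tool_pos'])@Rt)[0];b=((ray((279,f),K,Rm,o,.0297,c)-s['tool_pos'])@Rt)[0]
print('tail',a.round(4),'grip',b.round(4),'gap mm',((a-b)[0]*1e3).round(2))
E
python3 gap.py
```

```text
[ 0.5547  0.1037 -0.0156] [ 0.53  1.09 -0.16] tool f [1.05 0.6  0.16] [-0.01   0.012 -0.014] 0.35342666895304725
stem tool mm
 [[ 40.2  -0.  -41.7]
 [ 60.3   0.  -41.7]
 [ 80.3  -0.  -41.7]
 [ 97.3  -0.  -41.7]]
yaw deg -0.01 y at 0 0.0 pitch(z slope) deg 0.07 z at 0 -41.79
tail [ 0.0288 -0.0163 -0.0435] grip [ 0.0192 -0.0005 -0.0452] gap mm 9.68
```

The probe lies level in the groove and hasn't moved back. I'll lift straight off and hand in.

>>> step_arm(
  motion=[
    [3.0, 0, 0, -1, 0],
    [3.0, 0, 0, -3, 0],
    [3.0, 0, 0, -6, 0],
    [3.0, 0, 0, -10, 0],
    [3.0, 0, 0, -10, 0],
    [3.0, 0, 0, -10, 0],
  ],
)

```text
time: 20.95
tool_pos: [0.5565, 0.1037, 0.087]
tcp_rot: [2.147, 2.29, 0.005]
wrist_force: [-0.6, 0.4, -0.3]
width: 0.351
grip_force: 0.0
```

```bash
python3 st.py; python3 -c "
from workcell import bot
print(bot.finish_job())"
```

```text
[0.5565 0.1037 0.087 ] [-0.63  0.36 -0.3 ] tool f [ 0.4 -0.6  0.3] [-0.024  0.049  0.04 ] 0.3509449968023023
the job is handed in; nothing more can be done
None
```

The probe was slid home until its tip bore on the charging contact with an estimated 3–4 N, then released and left in the groove; the job is handed in at about 21 s, with no verdict returned and no contact check after release beyond seeing that it had not slipped back.

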